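# Hang a board carrier behind the lip of the drying rail

## Robot

A 6-joint arm with a two-finger parallel gripper is mounted at the origin on a cart in front of the work surface, level with it; the furniture and walls round the work are solid. World frame = base frame: x ahead of the robot, y to its left, z up, the work surface at z = 0. Lengths are in mm, angles in rad, forces in N, time in s.
With the tool pointing down it reaches from about 325 to 850 mm from the base axis. Payload 15.5 kg.
Tool frame: the origin (TCP) lies on the centre line of the jaws, within the pads' length; the fingertips stand 11 mm ahead of it and the grasp point (between the pads) lies 8 mm behind it; z points along the fingers, y is the line along which they close (so a half turn about z gives the same grasp; the last joint's range is limited). The gripper opens to 91 mm and grips with 3 to 60 N. Pads are 32 mm wide; open, the fingers measure 118 mm over their backs; the gripper's body (76 mm by 178 mm) begins 60 mm behind the grasp point.
Start: joints at [1.23, 0.494, 1.345, -0, 1.302, -0.096], TCP at [152.078, 606.217, 224.915] pointing down, gripper open.
Joint ranges: [-2.91, 2.91], [-0.82, 2.16], [0.22, 2.67], [-1.22, 4.37], [0.12, 2.79], [-3.08, 3.08]. Speed limits (rad/s): [1.89, 1.89, 2.57, 3.01, 3.01, 3.01].

## Interface

Orientations are given as a unit quaternion [x, y, z, w].
In Python, from workcell import observe, snapshot, camera_params, finish_job, look_for gives the robot as it stands. The module is installed in compiled form; this text tells all that it offers.
- The arm moves only by the shell command python3 -m jog 'ROWS' [FORCE]. ROWS is a JSON object of lists of equal length, an entry for each row: "dp": the shift along the tool's x, y, z in cm, a list of three; "delta_rot": the turn, a rotation vector about the tool's x, y, z in degrees, a list of three; "fingers": the finger opening in cm, from 0 to 9.12. A call has 1 to 20 rows; each row shifts and turns the commanded pose from where the row before left it, along the tool's axes as they then stand; what a row does not reach is not made up. A row lasts 1/8 s, in which the tool goes at most 62.5 mm and 10.7 degrees, less where a joint would pass 70% of its speed; a pose out of reach is approached as far as the arm can. A call with a gripper value outside its range is refused whole. The fingers move at their own pace and stop on an object; FORCE is the grip in N (left out, the last holds). Time passes only in rows, so rows that do not move let the fingers close. It gives the time, the measured TCP pose, the force, the opening and the grip force at its end, in the units of the state.
- observe(): the state, without advancing time (a new reading comes with each control period).
- snapshot(name): name is "side" or "top"; returns the picture (384x512x3 uint8, red, green, blue); there is no depth.
- camera_params(name): a dict with "fx", "fy", "cx", "cy" (pixels), "origin" and "rotation" of the camera in the world. Camera axes: x right, y up, looking along -z (the intrinsics and any distortion apply to the point x, -y, -z); pixel columns grow to the right and rows downward; lengths in mm; the calibration is good to about 2 mm. A picture is of the moment at which its call begins. camera_params takes no time and is no camera call.
- finish_job(): hands the job in; it is judged then, once.
Trained networks look in the newest picture that a camera, given by its name, has taken for a name from the list of things; names that differ only in an ending like _2 or _b are one class to them, and where a whole thing is asked for, a point or a joint stands for the part that bears it (a point fixed in the world has none). Each returns a list of dicts, best first, with "score" (0 to 1); they miss things now and then, are a little off and sometimes report something else, mostly with a low value. They report only what shows in the picture. A call takes as long as a camera call.
- look_for(camera, label): "xyz" ([x, y, z] in mm, in the coordinates of the camera as it stood for that picture, good to about 4 mm: the middle of the surface that is visible of it).
The state is a dict: "time_s": time; "qpos": joint angles; "joint_velocities": joint speeds; "joint_efforts": joint torques, N m; "ee_pos": TCP position; "orientation": TCP orientation; "ft_force": force on the tool from outside, world axes, zero at the start; "moment": the same for the moment, N m; "opening": finger opening in mm; "grip_force": force on a finger pad.
Only numpy, scipy, OpenCV 4.12 (cv2) and the standard library are available. Lean on these libraries where they do the work, as an engineer would, in place of code of your own. Each camera call takes 0.05 s, during which the arm holds its last target. There are 200 camera calls.

## Task

Without dropping it, take the board hanger out of its slotted stand and hook it onto the drying rail: lift its hook over the front lip at the open left part of the rail and lower it until the hook rests on the channel floor behind the lip before you let go. Then, having let go of it there, slide it along the channel to the right, under the keeper strip, all the way to the end stop. Leave it hanging there and do not disturb the other things on the desk.

Things in the scene. Friction and masses are not known exactly. Their poses are not given: they have to be found in the camera images.
- hanger: Board hanger, loose, 0.15 to 0.31 kg: aluminium frame plate with a green circuit board, 90 (y) x 8 (x, -4 to +4) x 112 mm tall, with a hook and a grip tab at its top. Origin: centre of the plate's bottom edge; z up, x to the hook side (away from the robot at yaw 0). Starts upright in the stand. Hung, it leans up to 0.1 rad, plate resting on the rail's bumper; sliding takes 1 to 4 N.
- hook_toe (a point): Centre of the lower edge of the hook's toe, at (23, 0, 80) mm in the hanger's frame, same axes. The hook: a bridge 80 mm wide (y), z = 100 to 112 mm, from the plate to x = 26 mm, and a toe 80 mm wide, x = 20 to 26 mm, down from it to z = 80 mm. Its slot, open below, is 16 mm wide (x = 4 to 20 mm) and 20 mm deep.
- grip_tab (a point): Middle of the graspable part of the hanger's black grip tab, at (0, 0, 145) mm in the hanger's frame. The tab is 14 mm thick (x) and 36 mm wide (y) and stands on the plate's top, z = 112 to 160 mm.
- rail: Drying rail, fixed: aluminium U channel 320 mm long along its y, on two posts behind it (x = 24 to 40 mm). Origin on the desk below the middle of the front lip; x away from the robot, y left along the channel. Channel floor z = 115, inside x = 4 to 20 mm; back wall to x = 24 mm, top z = 159 mm, right of y = 20, 137 mm left of it. Feet at y = -130 and 130 mm are 8 mm high, x = -28 to 58 mm. End caps' inner faces at y = -155 and 155, tops z = 133 mm.
- rail_lip (a point): Middle of the front lip's top edge, at (0, 0, 131) mm in the rail's frame. The lip is 8 mm thick (x = -4 to 4 mm) and runs the whole length. Below it a rubber bumper bar runs along the front at z = 47 mm, its front at x = -5 mm. Hung, the hanger's axes lie along the rail's, its plate before the lip (centre near x = -12 mm), its bottom 35 mm over the desk.
- rail_keeper (a point): Middle of the keeper strip's underside, at (14, -67.5, 153) mm in the rail's frame: a flat dark roof strip, x = 4 to 24 mm, 4 mm thick, over the channel from y = -155 to 20 mm. Under it the hook cannot be put in from above; the hung bridge passes 6 mm below it. From y = 20 to 155 mm the channel is open above.
- rail_gap (a point): Point on the channel floor where the toe's centre goes when the hanger is put in: middle of the open part, at (11, 90, 115) mm in the rail's frame.
- rail_end (a point): Where the toe's centre is when the hanger touches the right end stop: (11, -115, 115) mm in the rail's frame, on the channel floor. To push the hanger there without tipping it, push the left edge of its plate at the height of the lip or bridge (z = 115 to 147 mm in the rail's frame).
- stand: Parking stand, fixed: base plate 70 x 120 x 8 mm, with two black cheeks 110 mm long (y), tops at z = 38 mm, 10.5 mm apart, forming a slot 30 mm deep in which the hanger's plate stands on z = 8 mm. Origin: centre of the underside, slot along y.
- carton: White retail carton 100 x 60 x 42 mm lying on the desk, origin at its underside's centre; bystander, leave alone.
- pliers: Blue-handled pliers 118 x 38 x 11 mm lying flat, origin at the underside's centre; bystander.
- yellow_driver: Yellow screwdriver 155 x 14 mm lying flat, origin at the underside's centre; bystander.
- tape: Wide tape roll, 93 mm across, 74 mm tall, standing on its flat side, origin at the underside's centre; fixed to the desk, bystander.
- glue: White crimped glue tube 107 x 28 x 18 mm lying flat, origin at the underside's centre; bystander.

How it is judged:
By the outcome, as a careful person would: the job done as asked, in the order asked, and still so for the second after the job is handed in, with the robot touching nothing.
It also fails if it takes over 56 s, if anything falls off the work surface, if the arm or the gripper's body presses on something with over 40 N, if the wrist force passes 120 N, or if a joint passes its speed limit or range.

## Working session

There is one attempt and no reset: what is moved stays moved. The work goes in short steps, Python scripts to look and compute and a shell command to move; the robot and the scene stay as the last step left them, time stands still between calls to the robot, and variables do not carry over. Pictures are saved under pics/ and viewed, at most 10 in all, crops included, and the job is handed in when it is done.

```bash
mkdir -p pics; cat > h.py <<'E'
import numpy as np, cv2
from workcell import *
from scipy.spatial.transform import Rotation as R
def cam(n):
    p=camera_params(n); return p,np.array(p["origin"]),np.array(p["rotation"])
def toworld(n,x):
    p,o,r=cam(n); return r@np.array(x)+o
def proj(n,X):
    p,o,r=cam(n); c=r.T@(np.array(X)-o); return p["cx"]+p["fx"]*c[0]/-c[2], p["cy"]+p["fy"]*-c[1]/-c[2]
def ray(n,u,v,z):
    p,o,r=cam(n); d=r@np.array([(u-p["cx"])/p["fx"],-(v-p["cy"])/p["fy"],-1]); return o+d*(z-o[2])/d[2]
E
python3 - <<'E'
from h import *
for n in("side","top"):
    im=snapshot(n); cv2.imwrite(f"pics/{n}0.png",im[...,::-1])
    print(n,camera_params(n))
    for l in("hanger","grip_tab","hook_toe","rail","rail_lip","rail_keeper","rail_gap","rail_end","stand","carton","tape"):
        r=look_for(n,l)
        print(l,[(round(d["score"],2),toworld(n,d["xyz"]).round().tolist(),np.round(proj(n,toworld(n,d["xyz"]))).tolist()) for d in r[:2]])
print(observe())
E
```

```text
side {'fx': 429.35275115441107, 'fy': 429.35275115441107, 'cx': 257.2398959673798, 'cy': 191.96079120799564, 'origin': array([ 207.54059818, -703.76659975,  882.88094933]), 'rotation': array([ 0.40732061, -0.08033573, -0.16670976,  0.89433995])}Traceback (most recent call last):
  File "<stdin>", line 7, in <module>
  File "h.py", line 7, in toworld
    p,o,r=cam(n); return r@np.array(x)+o
                         ~^~~~~~~~~~~~
ValueError: matmul: Input operand 1 has a mismatch in its core dimension 0, with gufunc signature (n?,k),(k,m?)->(n?,m?) (size 3 is different from 4)
```

View pics/side0.png

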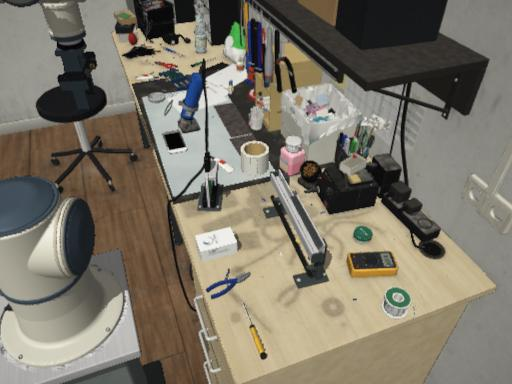

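Side view: hanger in the stand at about (210,190), rail from (275,190) to (315,260), tape behind at (255,155). Rotation is a quaternion; fixing that.

```bash
sed -i 's/np.array(p\["rotation"\])/R.from_quat(p["rotation"]).as_matrix()/' h.py
python3 - <<'E'
from h import *
for n in("side","top"):
    im=snapshot(n); cv2.imwrite(f"pics/{n}0.png",im[...,::-1])
    if n=="top":print(n,camera_params(n))
    for l in("hanger","grip_tab","hook_toe","rail","rail_lip","rail_keeper","rail_gap","rail_end","stand","carton","tape"):
        r=look_for(n,l)
        print(l,[(round(d["score"],2),toworld(n,d["xyz"]).round().tolist(),np.round(proj(n,toworld(n,d["xyz"]))).tolist()) for d in r[:2]])
print(observe())
E
```

```text
hanger [(0.88, [435.0, 243.0, 120.0], [209.0, 172.0]), (0.42, [585.0, -54.0, 115.0], [301.0, 230.0])]
grip_tab [(0.79, [437.0, 244.0, 121.0], [209.0, 171.0])]
hook_toe [(0.76, [441.0, 242.0, 124.0], [211.0, 171.0])]
rail [(0.89, [587.0, -55.0, 120.0], [302.0, 228.0])]
rail_lip [(0.72, [585.0, -57.0, 118.0], [302.0, 230.0]), (0.59, [438.0, 245.0, 6.0], [212.0, 201.0])]
rail_keeper [(0.64, [588.0, -59.0, 112.0], [303.0, 232.0])]
rail_gap [(0.66, [588.0, -52.0, 117.0], [302.0, 229.0]), (0.3, [389.0, 42.0, 45.0], [216.0, 243.0])]
rail_end []
stand [(0.93, [434.0, 242.0, 6.0], [211.0, 202.0])]
carton [(0.72, [389.0, 43.0, 45.0], [216.0, 243.0])]
tape [(0.57, [611.0, 336.0, 60.0], [255.0, 158.0])]
top {'fx': 361.2217000379593, 'fy': 361.2217000379593, 'cx': 251.35077164475547, 'cy': 188.53968880148122, 'origin': array([ 442.69142921,   85.36167063, 1105.86304388]), 'rotation': array([ 0.02072738, -0.02346603, -0.6988531 ,  0.71457964])}
hanger [(0.25, [590.0, -1.0, 121.0], [282.0, 158.0])]
grip_tab [(0.74, [447.0, 253.0, 118.0], [188.0, 208.0])]
hook_toe [(0.56, [444.0, 253.0, 119.0], [188
[... 543 characters left out ...]
_s': 1.3, 'qpos': array([ 1.22947099e+00,  4.93594965e-01,  1.34547421e+00, -2.99973041e-06,
        1.30250642e+00, -9.55180812e-02]), 'joint_velocities': array([-0.00128798, -0.0002976 ,  0.0010778 , -0.0009787 , -0.00231656,
        0.00117551]), 'joint_efforts': array([ 1.23261168e-03, -8.78699255e+01, -3.82246220e+01,  7.08923908e-02,
        4.43740154e-02, -1.40165598e-04]), 'ee_pos': array([152.10043315, 606.22368195, 224.92685076]), 'orientation': array([1.22594052e-01, 9.92456900e-01, 8.01296412e-06, 3.25998903e-06]), 'ft_force': array([-0.08652575,  0.26563785, -0.10537253]), 'moment': array([ 0.01367805, -0.01464385,  0.01858107]), 'grip_force': 0.0, 'opening': 91.68252204679986}
```

```bash
python3 -c "
import cv2
cv2.imwrite('pics/c.png',cv2.resize(cv2.imread('pics/side0.png')[120:300,170:370],None,fx=3,fy=3,interpolation=cv2.INTER_CUBIC))"
```

```text
(no output)
```

View pics/top0.png

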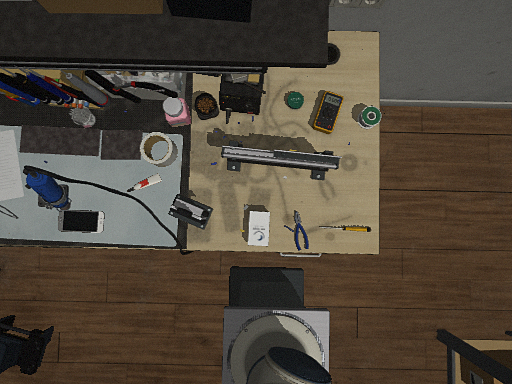

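View pics/c.png

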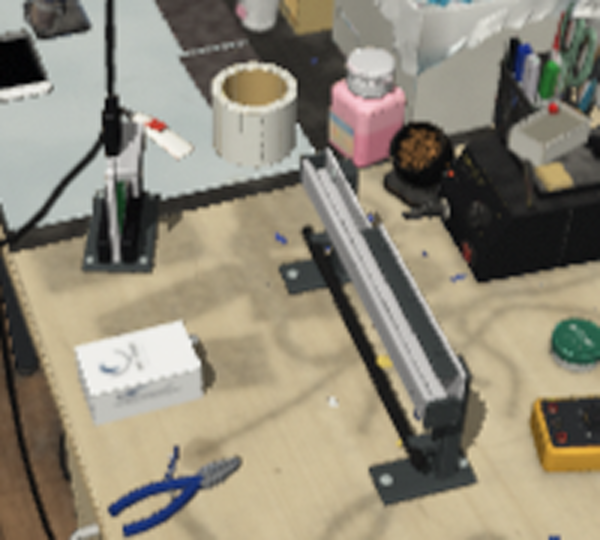

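```bash
python3 -c "
import cv2,numpy as np
a=cv2.imread('pics/top0.png')
f=lambda i:cv2.resize(i,None,fx=5,fy=5,interpolation=cv2.INTER_CUBIC)
A=f(a[180:240,160:230]);B=f(a[130:190,210:350])
A=cv2.copyMakeBorder(A,0,0,0,350,cv2.BORDER_CONSTANT)
cv2.imwrite('pics/c2.png',cv2.resize(np.vstack([A,B]),(700,600)))"
```

```text
(no output)
```

View pics/c2.png

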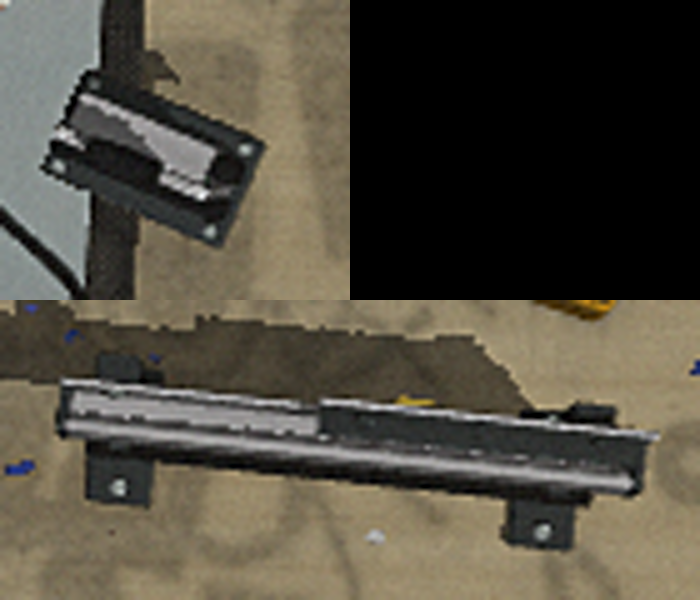

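```bash
python3 - <<'E'
from h import *
P=lambda u,v,z:ray("top",u,v,z)[:2]
a,b=P(222,156,131),P(336.4,167,131); d=a-b; print("lip",a,b,np.linalg.norm(d),"mid",(a+b)/2,"yaw",np.arctan2(-d[0],d[1]))
s=[P(210+x/5,130+(y-300)/5,8) for x,y in((119,487),(542,532))]; print("feet screws",s,np.arctan2(-(s[0]-s[1])[0],(s[0]-s[1])[1]),np.linalg.norm(s[0]-s[1]), (s[0]+s[1])/2)
q=[P(160+x/5,180+y/5,8) for x,y in((93,83),(246,148),(210,232),(58,165))]; c=np.mean(q,0)
print("stand",np.round(q),c,[np.arctan2(-e[0],e[1]) for e in(q[0]-q[1],q[3]-q[2])])
h=[P(160+x/5,180+y/5,120) for x,y in((82,95),(218,150))]; e=h[0]-h[1]; print("bridge far edge",h,np.linalg.norm(e),np.arctan2(-e[0],e[1]),np.mean(h,0))
yw=np.arctan2(-e[0],e[1]); print("tab from bridge",np.mean(h,0)-26*np.array([np.cos(yw),np.sin(yw)]))
# side check
for n,X in(("lipL",[*a,131]),("lipR",[*b,131]),("stand c",[*c,8])): print(n,proj("side",X))
E
```

```text
lip [590.5677698  163.98689667] [ 567.54901672 -147.4805633 ] 312.3168929338066 mid [579.05839326   8.25316668] yaw -0.0737700872805672
feet screws [array([574.95858081, 136.91746847]), array([ 553.17826505, -122.04909392])] -0.0839072708377804 259.8808622948688 [564.06842293   7.43418728]
stand [[482. 302.]
 [445. 208.]
 [393. 229.]
 [432. 322.]] [437.95927757 265.20802965] [np.float64(-0.37807886492247017), np.float64(-0.3903827066044036)]
bridge far edge [array([471.28431779, 285.94028342]), array([442.99182696, 210.91683395])] 80.1809391710731 -0.36062389091790475 [457.13807238 248.42855869]
tab from bridge [432.81047399 257.6028683 ]
lipL (np.float64(269.7852119574399), np.float64(173.207183583333))
lipR (np.float64(312.73053906343887), np.float64(254.5351908742596))
stand c (np.float64(210.1188040217768), np.float64(196.40008413739903))
```

```bash
cat >> h.py <<'E'
def T(x,y,z,yaw): return np.array([x,y,z],float),R.from_euler('z',yaw).as_matrix()
def box(x0,x1,y0,y1,z0,z1): return np.array([[x,y,z] for x in(x0,x1) for y in(y0,y1) for z in(z0,z1)],float)
HB=[box(-4,4,-45,45,0,112),box(4,26,-40,40,100,112),box(20,26,-40,40,80,112),box(-7,7,-18,18,112,160)]
RB=[box(-4,4,-160,160,115,131),box(4,24,-155,20,153,157),box(20,24,-160,160,111,137)]
def draw(im,n,pose,boxes,col,k,off):
    t,r=pose
    for b in boxes:
        p=[np.array(proj(n,r@c+t)) for c in b]; p=[tuple(((q-off+.5)*k-.5).round().astype(int)) for q in p]
        for i in range(8):
            for j in(1,2,4):
                if not i&j: cv2.line(im,tuple(map(int,p[i])),tuple(map(int,p[i|j])),col,1)
def crop(n,im,u,v,w,h,k): return cv2.resize(np.ascontiguousarray(im[v:v+h,u:u+w]),None,fx=k,fy=k,interpolation=cv2.INTER_CUBIC)
E
python3 - <<'E'
from h import *
rows=[]
S=cv2.imread("pics/side0.png");Tt=cv2.imread("pics/top0.png")
out=[]
for n,im,u,v in(("side",S,185,150),("top",Tt,160,180)):
    c=crop(n,im,u,v,60,64,6); d=c.copy()
    draw(d,n,T(434.5,257,8,-.375),HB,(0,0,255),6,np.array([u,v]))
    out+= [c,d]
cv2.imwrite("pics/c3.png",cv2.resize(np.vstack([np.hstack(out[:2]),np.hstack(out[2:])]),(560,597)))
E
```

```text
(no output)
```

View pics/c3.png

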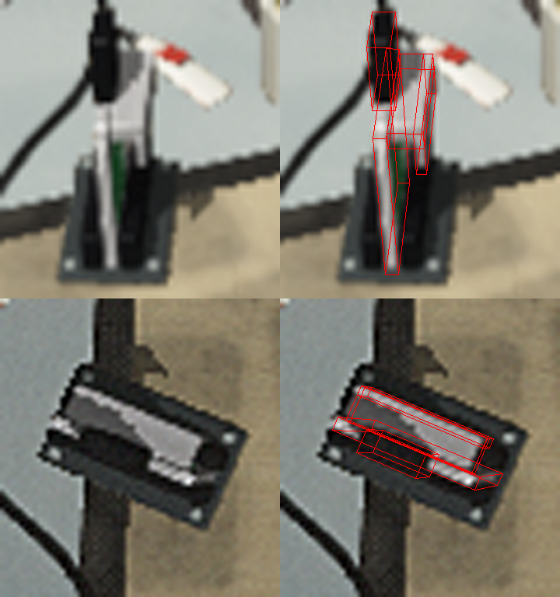

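```bash
cat >> h.py <<'E'
def plan(X,yaw):
    "tool-frame shift now (cm) and after turning, and turn (deg) so that tool y heads along world yaw, z down"
    o=observe(); r=R.from_quat(o["orientation"]); d=np.array(X)-o["ee_pos"]
    c,s=np.cos(yaw),np.sin(yaw); G=R.from_matrix(np.array([[s,c,0],[-c,s,0],[0,0,-1]]).T @ np.eye(3)) if 0 else R.from_matrix(np.column_stack([[-s*-1*-1*-1 if 0 else s,-c,0][:0] or np.cross([c,s,0],[0,0,-1]),[c,s,0],[0,0,-1]]))
    print("pos",o["ee_pos"].round(1),"F",o["ft_force"].round(1),"open",round(o["opening"],1),"grip",round(o["grip_force"],1),"t",o["time_s"])
    print("dp now cm",(r.inv().apply(d)/10).round(2),"rot deg",np.degrees((r.inv()*G).as_rotvec()).round(2),"dp after turn",(G.inv().apply(d)/10).round(2))
E
python3 - <<'E'
import re
s=open('h.py').read()
i=s.index("G=R.from_matrix"); j=s.index("\n",i)
s=s[:i]+"G=R.from_matrix(np.column_stack([np.cross([c,s,0],[0,0,-1]),[c,s,0],[0,0,-1]]))"+s[j:]
open('h.py','w').write(s)
from h import *
plan([434.5,257,225],-.375)
# shelf corner triangulation
A=[];b=[]
for n,u,v in(("top",328,68),("side",445,78)):
    p,o,r=cam(n); d=r@np.array([(u-p["cx"])/p["fx"],-(v-p["cy"])/p["fy"],-1]); d/=np.linalg.norm(d); M=np.eye(3)-np.outer(d,d); A.append(M); b.append(M@o)
print("shelf",np.linalg.lstsq(np.vstack(A),np.hstack(b),rcond=None)[0])
E
```

```text
pos [152.1 606.2 224.9] F [-0.1  0.3 -0.1] open 91.7 grip 0.0 t 1.3
dp now cm [-3.589e+01 -2.700e+01 -1.000e-02] rot deg [ 0.  -0.  97.4] dp after turn [-2.215e+01  3.907e+01 -1.000e-02]
shelf [763.49929835 -91.19225106 485.00089619]
```

```bash
python3 -m jog '{"dp":[[-3.59,-2.7,0],[-3.59,-2.7,0],[-3.59,-2.7,0],[-3.59,-2.7,0],[-3.59,-2.7,0],[-3.59,-2.7,0],[-3.59,-2.7,0],[-3.59,-2.7,0],[-3.59,-2.7,0],[-3.59,-2.7,0],[0,0,0],[0,0,0],[0,0,0],[0,0,0],[0,0,0],[0,0,0],[0,0,0],[0,0,0],[0,0,0],[0,0,0]],"delta_rot":[[0,0,0],[0,0,0],[0,0,0],[0,0,0],[0,0,0],[0,0,0],[0,0,0],[0,0,0],[0,0,0],[0,0,0],[0,0,9.74],[0,0,9.74],[0,0,9.74],[0,0,9.74],[0,0,9.74],[0,0,9.74],[0,0,9.74],[0,0,9.74],[0,0,9.74],[0,0,9.74]],"fingers":[8,8,8,8,8,8,8,8,8,8,8,8,8,8,8,8,8,8,8,8]}' 40
python3 - <<'E'
from h import *
plan([434.5,257,145],-.375); print(observe()["qpos"].round(2))
out=[]
for n,u,v in(("side",160,120),("top",145,160)):
    im=snapshot(n)[...,::-1]; out.append(crop(n,im,u,v,90,110,4))
    for l in("grip_tab","hanger"): print(n,l,[(round(d["score"],2),toworld(n,d["xyz"]).round().tolist()) for d in look_for(n,l)[:2]])
cv2.imwrite("pics/c4.png",np.hstack(out))
E
```

```text
time_s: 3.8
ee_pos: [434.6, 257.0, 225.0]
orientation: [0.828, 0.561, 0.0, 0.0]
ft_force: [0.3, -0.5, -1.0]
opening: 79.7
grip_force: 0.0
pos [434.6 257.  225. ] F [ 0.3 -0.5 -1. ] open 79.7 grip 0.0 t 3.8
dp now cm [-0.   -0.01  8.  ] rot deg [ 0.01 -0.01 -0.32] dp after turn [-0.   -0.01  8.  ]
[ 0.42  0.33  1.64 -0.    1.18  0.8 ]
side grip_tab [(0.97, [438.0, 246.0, 120.0]), (0.64, [615.0, 335.0, 56.0])]
side hanger [(0.75, [435.0, 242.0, 122.0])]
top grip_tab [(0.48, [438.0, 224.0, 119.0])]
top hanger [(0.69, [385.0, -61.0, 7.0])]
```

View pics/c4.png

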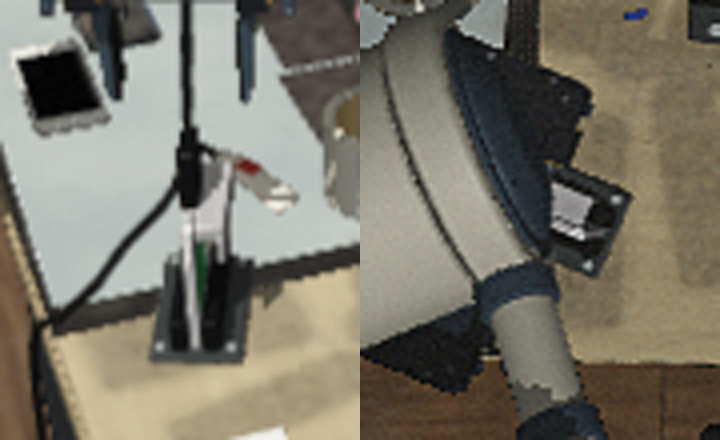

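```bash
python3 -m jog '{"dp":[[0,0,1],[0,0,1],[0,0,1],[0,0,1],[0,0,1],[0,0,1],[0,0,1],[0,0,1],[0,0,0],[0,0,0],[0,0,0],[0,0,0],[0,0,0],[0,0,0],[0,0,0]],"delta_rot":[[0,0,0],[0,0,0],[0,0,0],[0,0,0],[0,0,0],[0,0,0],[0,0,0],[0,0,0],[0,0,0],[0,0,0],[0,0,0],[0,0,0],[0,0,0],[0,0,0],[0,0,0]],"fingers":[8,8,8,8,8,8,8,8,3,3,3,3,3,3,3]}' 6
python3 - <<'E'
from h import *
n="side";im=snapshot(n)[...,::-1]; cv2.imwrite("pics/c5.png",crop(n,im,175,120,75,75,7))
E
```

```text
time_s: 5.98
ee_pos: [434.6, 257.0, 144.9]
orientation: [0.827, 0.563, 0.0, -0.0]
ft_force: [1.3, 0.2, -0.2]
opening: 29.9
grip_force: 0.0
```

View pics/c5.png

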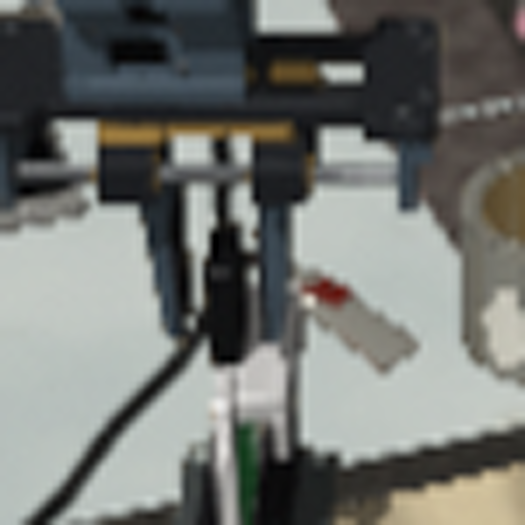

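The fingers' inner faces are at columns 187 and 260 of the crop and the tab is at 205–242, so it is centred. Closing.

```bash
python3 -m jog '{"dp":[[0,0,0],[0,0,0],[0,0,0],[0,0,0],[0,0,0],[0,0,0]],"delta_rot":[[0,0,0],[0,0,0],[0,0,0],[0,0,0],[0,0,0],[0,0,0]],"fingers":[0.5,0.5,0.5,0.5,0.5,0.5]}' 40
```

```text
time_s: 6.78
ee_pos: [434.6, 257.0, 144.9]
orientation: [0.827, 0.563, 0.0, 0.0]
ft_force: [0.1, -0.3, 0.3]
opening: 13.7
grip_force: 40.0
```

```bash
python3 -m jog '{"dp":[[0,0,-0.5],[0,0,-1],[0,0,-1.5],[0,0,-1.5],[0,0,-1.5],[0,0,-1.5],[0,0,-0.5],[0,0,0],[0,0,0],[0,0,0]],"delta_rot":[[0,0,0],[0,0,0],[0,0,0],[0,0,0],[0,0,0],[0,0,0],[0,0,0],[0,0,-5.65],[0,0,-5.65],[0,0,-5.65]],"fingers":[0.5,0.5,0.5,0.5,0.5,0.5,0.5,0.5,0.5,0.5]}'
python3 - <<'E'
from h import *
plan([544,101,225],-.079)
E
```

```text
time_s: 8.02
ee_pos: [434.4, 256.9, 224.8]
orientation: [0.733, 0.68, -0.0, -0.0]
ft_force: [-0.6, -0.0, -1.6]
opening: 13.9
grip_force: 40.0
pos [434.4 256.9 224.8] F [-0.6 -0.  -1.6] open 13.9 grip 40.0 t 8.025
dp now cm [-14.71  12.11  -0.02] rot deg [-0.02  0.01  0.18] dp after turn [-14.68  12.16  -0.02]
```

```bash
python3 -m jog '{"dp":[[-1.47,1.21,0],[-1.47,1.21,0],[-1.47,1.21,0],[-1.47,1.21,0],[-1.47,1.21,0],[-1.47,1.21,0],[-1.47,1.21,0],[-1.47,1.21,0],[-1.47,1.21,0],[-1.47,1.21,0],[0,0,0],[0,0,0]],"delta_rot":[[0,0,0],[0,0,0],[0,0,0],[0,0,0],[0,0,0],[0,0,0],[0,0,0],[0,0,0],[0,0,0],[0,0,0],[0,0,0],[0,0,0]],"fingers":[0.5,0.5,0.5,0.5,0.5,0.5,0.5,0.5,0.5,0.5,0.5,0.5]}'
python3 - <<'E'
from h import *
plan([574.2,98.9,225],-.079)
e=observe()["ee_pos"]
im=np.ascontiguousarray(snapshot("side")[...,::-1]); out=[]
u,v=225,115; c=crop("side",im,u,v,110,155,4); d=c.copy()
draw(d,"side",T(e[0],e[1],e[2]-137,-.079),HB,(0,0,255),4,np.array([u,v]))
draw(d,"side",T(579,8.2,0,-.079),RB,(0,255,0),4,np.array([u,v]))
cv2.imwrite("pics/c6.png",cv2.resize(np.hstack([c,d]),(800,564)))
E
```

```text
time_s: 9.52
ee_pos: [543.4, 101.0, 224.8]
orientation: [0.735, 0.679, -0.0, -0.0]
ft_force: [-0.3, 0.1, -1.6]
opening: 13.9
grip_force: 40.0
pos [543.4 101.  224.8] F [-0.3  0.1 -1.6] open 13.9 grip 40.0 t 9.525
dp now cm [ 0.04  3.09 -0.02] rot deg [-0.02 -0.01 -0.02] dp after turn [ 0.04  3.09 -0.02]
```

View pics/c6.png

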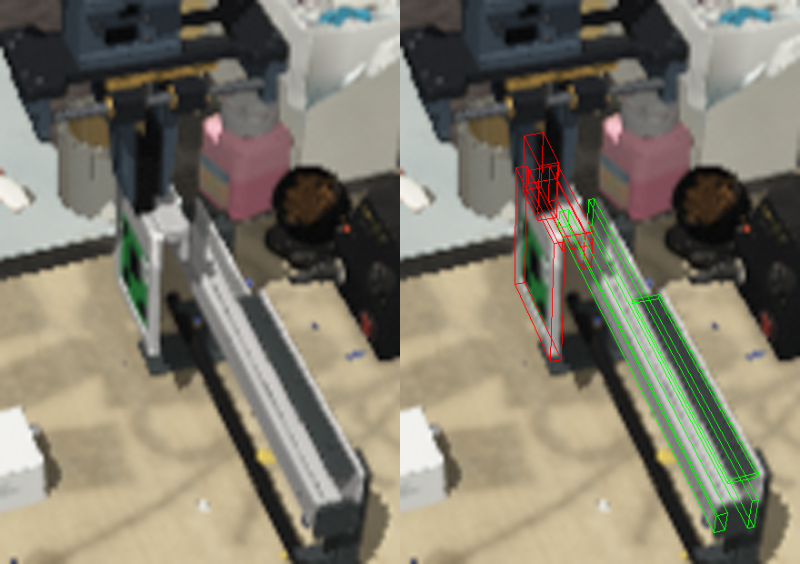

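```bash
python3 -m jog '{"dp":[[0,0.77,0],[0,0.77,0],[0,0.77,0],[0,0.77,0],[0,0,0.7],[0,0,0.7],[0,0,0.7],[0,0,0.7],[0,0,0]],"delta_rot":[[0,0,0],[0,0,0],[0,0,0],[0,0,0],[0,0,0],[0,0,0],[0,0,0],[0,0,0],[0,0,0]],"fingers":[0.5,0.5,0.5,0.5,0.5,0.5,0.5,0.5,0.5]}'
python3 - <<'E'
from h import *
plan([574.2,98.9,172],-.079)
im=np.ascontiguousarray(snapshot("side")[...,::-1]); u,v=240,130
cv2.imwrite("pics/c7.png",crop("side",im,u,v,75,75,8))
E
```

```text
time_s: 10.7
ee_pos: [573.9, 98.4, 196.3]
orientation: [0.735, 0.679, -0.0, -0.0]
ft_force: [0.1, -0.1, -0.7]
opening: 13.9
grip_force: 40.0
pos [573.9  98.4 196.3] F [ 0.1 -0.1 -0.7] open 13.9 grip 40.0 t 10.7
dp now cm [0.05 0.03 2.43] rot deg [-0.06  0.01 -0.01] dp after turn [0.05 0.03 2.43]
```

View pics/c7.png

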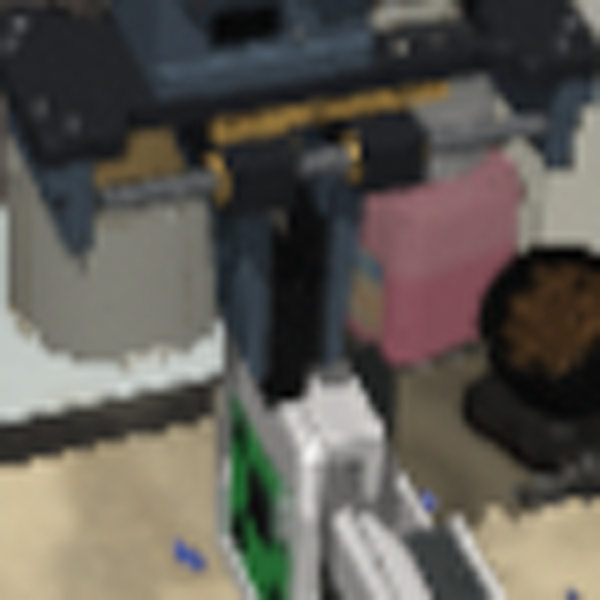

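The hook is over the channel and the lip (350,515) lies between plate and toe. Lowering.

```bash
python3 -m jog '{"dp":[[0,0,0.3],[0,0,0.3],[0,0,0.3],[0,0,0.3],[0,0,0]],"delta_rot":[[0,0,0],[0,0,0],[0,0,0],[0,0,0],[0,0,0]],"fingers":[0.5,0.5,0.5,0.5,0.5]}'
```

```text
time_s: 11.38
ee_pos: [574.1, 98.4, 184.6]
orientation: [0.735, 0.679, -0.0, -0.0]
ft_force: [-1.2, -0.5, -2.2]
opening: 14.1
grip_force: 40.0
```

```bash
python3 -m jog '{"dp":[[0,0,0.3],[0,0,0.3],[0,0,0.3],[0,0,0.1],[0,0,0.1],[0,0,0]],"delta_rot":[[0,0,0],[0,0,0],[0,0,0],[0,0,0],[0,0,0],[0,0,0]],"fingers":[0.5,0.5,0.5,0.5,0.5,0.5]}'
```

```text
time_s: 12.12
ee_pos: [574.3, 98.5, 173.9]
orientation: [0.735, 0.679, 0.0, 0.0]
ft_force: [0.2, 0.2, -2.7]
opening: 14.0
grip_force: 40.0
```

```bash
python3 -m jog '{"dp":[[0,0,0.1],[0,0,0.1],[0,0,0]],"delta_rot":[[0,0,0],[0,0,0],[0,0,0]],"fingers":[0.5,0.5,0.5]}'; python3 -m jog '{"dp":[[0,0,0.1],[0,0,0]],"delta_rot":[[0,0,0],[0,0,0]],"fingers":[0.5,0.5]}'
```

```text
time_s: 12.5
ee_pos: [574.3, 98.4, 171.9]
orientation: [0.735, 0.679, 0.0, 0.0]
ft_force: [0.1, 0.4, 0.4]
opening: 14.0
grip_force: 40.0
time_s: 12.75
ee_pos: [574.3, 98.4, 171.9]
orientation: [0.734, 0.679, 0.0, 0.0]
ft_force: [-6.8, -0.2, 14.4]
opening: 13.7
grip_force: 40.0
```

Resting on the floor (14 N up). Easing off, opening, and rising.

```bash
python3 -m jog '{"dp":[[0,0,-0.08],[0,0,0],[0,0,0],[0,0,0],[0,0,0],[0,0,0]],"delta_rot":[[0,0,0],[0,0,0],[0,0,0],[0,0,0],[0,0,0],[0,0,0]],"fingers":[1.4,1.8,2.4,3.2,4,4]}' 10
python3 -m jog '{"dp":[[0,0,-0.5],[0,0,-1],[0,0,-1.5],[0,0,-1.5],[0,0,-1.5],[0,0,-1],[0,0,0]],"delta_rot":[[0,0,0],[0,0,0],[0,0,0],[0,0,0],[0,0,0],[0,0,0],[0,0,0]],"fingers":[4,4,4,4,2,0,0]}'
python3 - <<'E'
from h import *
im=np.ascontiguousarray(snapshot("side")[...,::-1]); u,v=235,135
c=crop("side",im,u,v,100,100,5); d=c.copy()
draw(d,"side",T(574.3,98.4,35,-.079),HB,(0,0,255),5,np.array([u,v]))
cv2.imwrite("pics/c8.png",cv2.resize(np.hstack([c,d]),(800,400)))
# push start: finger centre rail (-15, 90+45+16+25)
t,r=T(579,8.2,0,-.079); X=r@np.array([-15,180,0])+t; X[2]=235; plan(X,-.079); X[2]=144;print(X)
E
```

```text
time_s: 13.5
ee_pos: [574.3, 98.4, 171.7]
orientation: [0.735, 0.679, 0.0, 0.0]
ft_force: [-0.5, -0.3, -0.6]
opening: 40.1
grip_force: 0.0
time_s: 14.38
ee_pos: [574.7, 98.5, 242.6]
orientation: [0.735, 0.679, 0.001, 0.0]
ft_force: [-0.5, -0.0, -0.2]
opening: 13.2
grip_force: 0.0
pos [574.3  98.4 241.8] F [ 0.1 -0.9 -0.2] open 8.9 grip 0.0 t 14.425
dp now cm [ 9.04 -0.32  0.68] rot deg [ 0.02 -0.   -0.01] dp after turn [ 9.04 -0.32  0.68]
[578.25199661 188.82236985 144.        ]
```

View pics/c8.png

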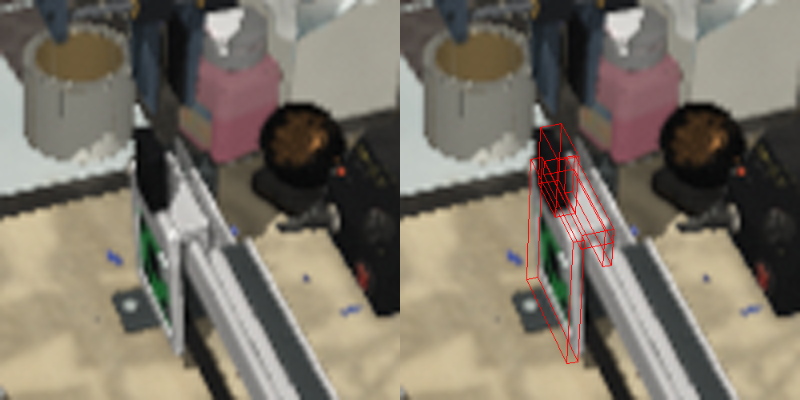

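The hanger hangs on the rail (hook over the lip, bottom swung to the bumper, at 180,350). Moving the closed fingers to its left.

```bash
python3 -m jog '{"dp":[[1.5,-0.14,0],[1.5,-0.14,0],[1.5,-0.14,0],[1.5,-0.14,0],[1.5,-0.14,0],[1.5,-0.14,0],[0,0,1.5],[0,0,1.5],[0,0,1.5],[0,0,1.5],[0,0,1.5],[0,0,1.5],[0,0,0.6],[0,0,0.6],[0,0,0]],"delta_rot":[[0,0,0],[0,0,0],[0,0,0],[0,0,0],[0,0,0],[0,0,0],[0,0,0],[0,0,0],[0,0,0],[0,0,0],[0,0,0],[0,0,0],[0,0,0],[0,0,0],[0,0,0]],"fingers":[0,0,0,0,0,0,0,0,0,0,0,0,0,0,0]}'
python3 - <<'E'
from h import *
t,r=T(579,8.2,0,-.079); e=observe()["ee_pos"]; print("rail",(r.T@(e-t)).round(1))
E
```

```text
time_s: 16.3
ee_pos: [573.0, 188.8, 139.5]
orientation: [0.735, 0.679, -0.0, -0.0]
ft_force: [0.3, -0.9, 1.5]
opening: 0.5
grip_force: 0.0
rail [-20.3 179.6 139.5]
```

```bash
python3 -m jog '{"dp":[[-0.8,0,0],[-0.8,0,0],[-0.6,0,0],[-0.3,0,0],[-0.3,0,0],[-0.3,0,0],[-0.4,0,0],[-0.4,0,0],[-0.4,0,0],[-0.4,0,0],[-0.4,0,0],[-0.4,0,0]],"delta_rot":[[0,0,0],[0,0,0],[0,0,0],[0,0,0],[0,0,0],[0,0,0],[0,0,0],[0,0,0],[0,0,0],[0,0,0],[0,0,0],[0,0,0]],"fingers":[0,0,0,0,0,0,0,0,0,0,0,0]}'
python3 - <<'E'
from h import *
t,r=T(579,8.2,0,-.079); e=observe()["ee_pos"]; print("rail",(r.T@(e-t)).round(1))
im=np.ascontiguousarray(snapshot("side")[...,::-1]); u,v=235,115
cv2.imwrite("pics/c9.png",crop("side",im,u,v,100,120,5))
E
```

```text
time_s: 17.8
ee_pos: [568.7, 133.7, 139.7]
orientation: [0.735, 0.679, 0.0, -0.0]
ft_force: [-0.7, 4.4, 4.0]
opening: 0.3
grip_force: 2.2
rail [-20.2 124.3 139.7]
```

View pics/c9.png

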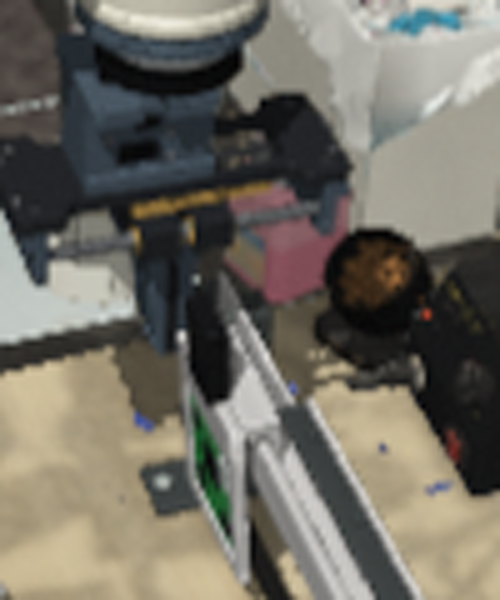

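The hanger slides upright. I've now used up my picture allowance (that was one over it), so I'll go on by force and numbers only.

```bash
python3 -m jog '{"dp":[[-0.5,0,0],[-0.5,0,0],[-0.5,0,0],[-0.5,0,0],[-0.5,0,0],[-0.5,0,0],[-0.5,0,0],[-0.5,0,0],[-0.5,0,0],[-0.5,0,0],[-0.5,0,0],[-0.5,0,0]],"delta_rot":[[0,0,0],[0,0,0],[0,0,0],[0,0,0],[0,0,0],[0,0,0],[0,0,0],[0,0,0],[0,0,0],[0,0,0],[0,0,0],[0,0,0]],"fingers":[0,0,0,0,0,0,0,0,0,0,0,0]}'
```

```text
time_s: 19.35
ee_pos: [563.9, 73.8, 139.7]
orientation: [0.735, 0.679, -0.0, -0.0]
ft_force: [-0.8, 4.2, 2.9]
opening: 1.0
grip_force: 1.7
```

```bash
python3 -m jog '{"dp":[[-0.5,0,0],[-0.5,0,0],[-0.5,0,0],[-0.5,0,0],[-0.5,0,0],[-0.5,0,0],[-0.5,0,0],[-0.5,0,0],[-0.5,0,0],[-0.5,0,0],[-0.5,0,0],[-0.5,0,0],[-0.5,0,0],[-0.5,0,0]],"delta_rot":[[0,0,0],[0,0,0],[0,0,0],[0,0,0],[0,0,0],[0,0,0],[0,0,0],[0,0,0],[0,0,0],[0,0,0],[0,0,0],[0,0,0],[0,0,0],[0,0,0]],"fingers":[0,0,0,0,0,0,0,0,0,0,0,0,0,0]}'
python3 - <<'E'
from h import *
t,r=T(579,8.2,0,-.079); e=observe()["ee_pos"]; print("rail",(r.T@(e-t)).round(1))
snapshot("side");snapshot("top")
for n in("side","top"):
  for l in("hanger","grip_tab"): print(n,l,[(round(d["score"],2),(r.T@(toworld(n,d["xyz"])-t)).round().tolist()) for d in look_for(n,l)[:2]])
E
```

```text
time_s: 21.1
ee_pos: [558.4, 4.1, 139.7]
orientation: [0.735, 0.679, 0.0, 0.0]
ft_force: [0.1, 2.9, 2.5]
opening: 0.4
grip_force: 1.7
rail [-20.2  -5.7 139.7]
side hanger [(0.83, [-14.0, -83.0, 136.0])]
side grip_tab [(0.79, [-7.0, -84.0, 137.0])]
top hanger []
top grip_tab []
```

```bash
python3 -m jog '{"dp":[[-0.5,0,0],[-0.5,0,0],[-0.5,0,0],[-0.5,0,0],[-0.5,0,0],[-0.5,0,0],[-0.5,0,0],[-0.5,0,0],[-0.2,0,0],[0,0,0]],"delta_rot":[[0,0,0],[0,0,0],[0,0,0],[0,0,0],[0,0,0],[0,0,0],[0,0,0],[0,0,0],[0,0,0],[0,0,0]],"fingers":[0,0,0,0,0,0,0,0,0,0]}'
```

```text
time_s: 22.65
ee_pos: [555.1, -37.7, 139.7]
orientation: [0.735, 0.679, -0.0, 0.0]
ft_force: [0.5, 0.0, -0.1]
opening: 0.3
grip_force: 0.0
```

```bash
python3 -m jog '{"dp":[[-0.2,0,0],[-0.2,0,0],[0,0,0]],"delta_rot":[[0,0,0],[0,0,0],[0,0,0]],"fingers":[0,0,0]}'
```

```text
time_s: 23.02
ee_pos: [554.8, -41.6, 139.7]
orientation: [0.735, 0.679, -0.0, 0.0]
ft_force: [0.4, 0.5, -0.7]
opening: 0.4
grip_force: 0.1
```

```bash
python3 -m jog '{"dp":[[-0.2,0,0],[-0.2,0,0]],"delta_rot":[[0,0,0],[0,0,0]],"fingers":[0,0]}'; python3 -m jog '{"dp":[[-0.15,0,0],[-0.15,0,0]],"delta_rot":[[0,0,0],[0,0,0]],"fingers":[0,0]}'
python3 - <<'E'
from h import *
t,r=T(579,8.2,0,-.079); e=observe()["ee_pos"]; print("rail",(r.T@(e-t)).round(1))
snapshot("side")
for n in("side",):
  for l in("hanger","grip_tab","hook_toe"): print(n,l,[(round(d["score"],2),(r.T@(toworld(n,d["xyz"])-t)).round().tolist()) for d in look_for(n,l)[:2]])
E
```

```text
time_s: 23.28
ee_pos: [553.9, -42.7, 139.7]
orientation: [0.735, 0.678, 0.001, -0.002]
ft_force: [0.0, 36.3, 7.1]
opening: 0.5
grip_force: 18.2
time_s: 23.52
ee_pos: [553.8, -43.2, 139.8]
orientation: [0.735, 0.678, 0.003, -0.003]
ft_force: [1.6, 57.5, 9.9]
opening: 0.5
grip_force: 28.7
rail [-21.1 -53.3 139.8]
side hanger [(0.59, [-12.0, -128.0, 134.0]), (0.33, [-192.0, 19.0, 43.0])]
side grip_tab [(0.29, [-82.0, 389.0, 18.0])]
side hook_toe [(0.8, [-9.0, -130.0, 140.0])]
```

It is at the end stop: the force rises sharply at y = -53, where -54 was expected. Backing off gently and leaving.

```bash
python3 -m jog '{"dp":[[0.2,0,0],[0.2,0,0],[0.3,0,0],[0.5,0,0],[1,0,0],[1,0,0],[0,-0.5,-1],[0,-0.5,-2],[0,0,-3],[0,0,-3],[0,0,-2],[0,0,0]],"delta_rot":[[0,0,0],[0,0,0],[0,0,0],[0,0,0],[0,0,0],[0,0,0],[0,0,0],[0,0,0],[0,0,0],[0,0,0],[0,0,0],[0,0,0]],"fingers":[0,0,0,0,0,0,0,0,0,0,0,0]}'
python3 - <<'E'
from h import *
t,r=T(579,8.2,0,-.079)
im=snapshot("side");a=cv2.imread("pics/side0.png")[...,::-1]
for l in("hanger","grip_tab","hook_toe","carton","pliers","yellow_driver","glue"): print(l,[(round(d["score"],2),(r.T@(toworld("side",d["xyz"])-t)).round().tolist()) for d in look_for("side",l)[:2]])
# bystanders unchanged? mean diff in boxes; plate's white/black edges
for nm,(u0,u1,v0,v1) in dict(carton=(190,245,225,262),pliers=(203,255,266,300),driver=(240,270,300,360)).items():
    print(nm,np.abs(im[v0:v1,u0:u1].astype(int)-a[v0:v1,u0:u1]).mean().round(2))
# model consistency: tab pixels dark, bridge bright, at y=-115
for z in(35,):
    h=lambda p:r@(np.array([-12,-115,z])+np.array(p))+t
    for nm,p in dict(tab=(0,-18,140),tabtop=(0,0,158),bridge=(14,0,112),plateR=(0,-45,60),bridgeR=(15,-40,106)).items():
        q=np.round(proj("side",h(p))).astype(int); print(nm,q,im[q[1],q[0]])
E
```

```text
time_s: 25.22
ee_pos: [547.3, -16.0, 251.6]
orientation: [0.735, 0.679, 0.001, 0.001]
ft_force: [-0.1, -0.7, -0.1]
opening: 0.6
grip_force: 0.0
hanger [(0.91, [-14.0, -129.0, 139.0]), (0.66, [-194.0, 19.0, 45.0])]
grip_tab [(0.65, [-10.0, -126.0, 136.0])]
hook_toe [(0.91, [-7.0, -130.0, 141.0])]
carton [(0.81, [-195.0, 21.0, 42.0]), (0.43, [11.0, -35.0, 112.0])]
pliers [(0.91, [-193.0, -87.0, 13.0]), (0.75, [-195.0, 19.0, 44.0])]
yellow_driver [(0.49, [-166.0, -258.0, 11.0])]
glue [(0.73, [-86.0, 389.0, 15.0])]
carton 6.31
pliers 6.42
driver 6.82
tab [305 235] [19 20 20]
tabtop [303 224] [42 43 43]
bridge [307 237] [102 100  99]
plateR [307 267] [161 159 158]
bridgeR [314 251] [159 158 156]
```

```bash
python3 -c "
from workcell import *
print(finish_job())"
```

```text
the job is handed in; nothing more can be done
None
```

The hanger is on the rail, let go of there, then slid under the keeper to the right end stop (toe near y = -115 mm by force contact and network readings), handed in at about 25 s. The last push into the stop reached about 58 N at the wrist (limit 120 N), mostly through the fingertips, and I viewed 11 pictures where 10 were allowed.

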